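# Zero the counter scale and bring the ball dish over it

### The arm

A 6-joint arm with a two-finger parallel gripper is mounted at the origin on a cart in front of the work surface, level with it; the furniture and walls round the work are solid. World frame = base frame: x ahead of the robot, y to its left, z up, the work surface at z = 0. Lengths are in m, angles in degrees, forces in N, time in s.
With the tool pointing down it reaches from about 0.3 to 0.875 m from the base axis. Payload 6.4 kg.
Tool frame: the origin (TCP) lies at the very end of the fingers, on their centre line; the grasp point (between the pads) lies 19 mm behind it; z points along the fingers, y is the line along which they close (so a half turn about z gives the same grasp; the last joint's range is limited). The gripper opens to 88 mm and grips with 3 to 60 N. Pads are 18 mm wide; open, the fingers measure 123 mm over their backs; the gripper's body (75 mm by 187 mm) begins 45 mm behind the grasp point.
Start: joints at [63.352, 10.359, 92.074, -0, 77.567, -11.82], TCP at [0.147, 0.556, 0.239] pointing down, gripper open.
Joint ranges: [-171.53, 171.53], [-51.25, 118.39], [17.06, 147.69], [-65.23, 245.23], [0, 150.52], [-178.68, 178.68]. Speed limits (degrees/s): [147.25, 147.25, 172.46, 180, 180, 180].

### API

Orientations are given as [roll, pitch, yaw] about the fixed x, y, z axes, in that order (R = Rz(yaw) Ry(pitch) Rx(roll)).
In Python, from plant import manip gives the robot as it stands.
- The arm moves only by the tool jog_arm, never from a script. Its argument "commands" is one flat list of numbers, 7 for each row, row after row: the finger opening in m, from 0 to 0.0881, then the shift along the world's x, y, z in m, then the turn, a rotation vector about the world's x, y, z in degrees. In form: [grip, dx, dy, dz, wx, wy, wz, grip, dx, dy, dz, wx, wy, wz, ...]. A call has exactly 10 rows; each row is the pose to reach, as a shift and turn from the pose commanded when the call began; what a row does not reach only later rows make up. A row lasts 1/12 s, in which the tool goes at most 41.7 mm and 7.16 degrees, less where a joint would pass 70% of its speed; a pose out of reach is approached as far as the arm can. A call with a gripper value outside its range is refused whole. The fingers move at their own pace and stop on an object; "grip_force" is the grip in N (left out, the last holds). Time passes only in rows, so rows that repeat a pose let the fingers close, or fill a call up. It gives the time, the measured TCP pose, the force and the opening at its end, in the units of the state.
- manip.get_obs(): the state, without advancing time (a new reading comes with each control period).
- manip.camera(name): name is "side" or "top" or "wrist"; returns the picture (420x560x3 uint8, red, green, blue); there is no depth.
- manip.calibration(name): a dict with "fx", "fy", "cx", "cy" (pixels), "extrinsics" (4x4, takes a point from camera to world coordinates). Camera axes: x right, y up, looking along -z (the intrinsics and any distortion apply to the point x, -y, -z); pixel columns grow to the right and rows downward; lengths in m; the calibration is good to about 2 mm. The wrist camera is an equidistant fisheye: a pixel r from the principal point sees the ray r / f radians off the axis. A picture is of the moment at which its call begins: read the wrist's pose just before it. calibration takes no time and is no camera call; for the wrist camera it gives the pose at the moment of the call.
- manip.sign_off(): hands the job in, once; it reports no verdict.
The state is a dict: "time_s": time; "joints": joint angles; "qd": joint speeds; "joint_torque": joint torques, N m; "position": TCP position; "ee_rot": TCP orientation; "force": force on the tool from outside, world axes, zero at the start; "wrist_torque": the same for the moment, N m; "width": finger opening in m.
Only numpy, scipy, OpenCV 4.12 (cv2) and the standard library are available. Lean on these libraries where they do the work, as an engineer would, in place of code of your own. Each camera call takes 0.05 s, during which the arm holds its last target. There are 200 camera calls.

### The job

The glass ball is about to be weighed in its white dish: first zero the scale by turning the black tare knob until its red pointer stands at the green zero mark, and let go of the knob. Then lift the dish by its wooden handle, carry it over the scale's steel platform and turn it about a quarter turn (either way) so that the handle runs along the platform's long side, keeping the dish level and the ball in the middle so that it never rolls out to the rim. Finish still holding the dish steady, centred a few centimetres above the platform without touching it, and leave the crystals, tin and candle jar beside the work where they are.

Things in the scene. Friction and masses are not known exactly. Their poses are not given: they have to be found in the camera images.
- scale: white counter scale, 130 x 250 mm, deck 36 mm high, fixed to the counter; origin at the centre of its underside, z up, y along its long side from the black tare dial (at -y) to the steel platform (at +y), -x is its front, roughly towards the robot. It may stand at the left or the right of the work, with the dish on the other side.
- platform (a point): centre of the top face of the scale's oblong steel platform, 55 mm above the counter; the platform is 104 mm along the scale's x and 144 mm along the scale's y
- tare_grip (a point): on the upright axis of the tare knob, 68 mm above the counter, the height to grip. The knob is an upright black bar 44 mm long, 14 mm thick, from 46 mm to 80 mm above the counter, on a round skirt 40 mm across whose top is 46 mm above the counter. The knob's own x axis runs along the bar; the red pointer is on its -x end. The knob axis is 65 mm from the platform's edge (platform top 55 mm high).
- tare_knob (a joint): angle of the knob's pointer in rad: 0 when it stands at the long green zero mark at the front (-x side) of the dial, positive counterclockwise seen from above; when it reads q the bar lies at the scale's yaw + q. Starts between 0.5 and 1.3, turns from -1.6 to 1.6 with light friction (about 0.04 N m) and stays where it is left.
- dish: white round dish 115 mm across and 22 mm high at the rim, about 0.3 kg, loose on the counter; origin at the centre of its underside, z up. Inside it slopes down by 8 degrees to its lowest point in the middle, 6 mm above the underside. A brass bow carries a handle over it; x runs along the handle.
- dish_grip (a point): centre of the dish's wooden handle, 98 mm above the dish's underside and straight over its middle: a level bar 56 mm long along the dish's x, 16 mm wide and 18 mm high. The same dish turned by half a turn is as good. Whole dish 107 mm high. Fingers across the bar may reach 40 mm below its centre before they come near the ball.
- ball_center (a point): centre of the loose green glass ball, 28 mm diameter, about 29 g, resting in the middle of the dish (its centre 20 mm above the dish's underside); it rolls freely, so sudden moves or tilts carry it to the rim, which it touches about 33 mm off the middle
- crystal_jade: green upright crystal, 36 x 32 x 69 mm, bystander; origin at the centre of its underside
- salve_tin0: round tin with a dark green lid, 53 mm across, 22 mm high, bystander; origin at the centre of its underside
- crystal_amethyst: purple upright crystal, 31 x 28 x 70 mm, bystander; origin at the centre of its underside
- candle_jar6: amber glass candle jar, 57 mm across, 78 mm high, bystander; origin at the centre of its underside
Things that resemble listed ones, but are neither listed nor needed, are in the scene too. There is more than one size of the dish; the job needs the larger.

How it is judged (in metres and radians):
On the way, in this order (a step that is already met when the one before it is completed fails the run):
1. the tare pointer stands at zero and the knob has been let go (value of joint tare_knob between -0.09 and 0.09 rad and contact force between the fingers and scale below 0.3 N), for 0.2 s.
2. the dish is lifted off the counter in the gripper, with the ball in its middle (height (world z) of dish above 0.03 m and contact force between the fingers and dish above 1 N and distance between ball_center and dish below 0.035 m), for 0.2 s.
At the end, for the whole second after the job is handed in: Still held at rest: dish level within 0.1 rad, underside 15 to 95 mm above the platform and clear of it, middle within 25 mm of the platform's centre, handle within 8 degrees of its long side, ball within 18 mm of the dish's middle; pointer within 0.09 rad of zero (value of joint tare_knob between -0.09 and 0.09 rad and contact force between the fingers and dish above 1 N and contact force between scale and anything else below 0.1 N and height (world z) of dish between 0.07 and 0.15 m and horizontal distance between dish and platform below 0.025 m and angle between the x axis of dish and the y axis of scale, either way round below 0.14 rad and angle between dish's own z axis and vertical below 0.1 rad and horizontal distance between ball_center and dish below 0.018 m and distance between ball_center and dish below 0.035 m and linear speed of dish below 0.03 m/s and angular speed of dish below 0.3 rad/s); the arm keeps its last pose, push and grip.
It fails at once if the ball rolled out to the rim or left the dish (horizontal distance between ball_center and dish above 0.03 m or distance between ball_center and dish above 0.045 m).
It fails at once if the dish was tipped (angle between dish's own z axis and vertical above 0.25 rad).
It fails at once if the bystander objects were disturbed (distance of any of crystal_jade, salve_tin0, crystal_amethyst, candle_jar6 from where it was at the start of the episode above 0.015 m).
It also fails if it takes over 58 s, if anything falls off the work surface, if the arm or the gripper's body presses on something with over 40 N, if the wrist force passes 120 N, or if a joint passes its speed limit or range.

## Working session

There is one attempt and no reset: what is moved stays moved. The work goes in short steps, Python scripts to look and compute and a tool call to move; the robot and the scene stay as the last step left them, time stands still between calls to the robot, and variables do not carry over. Pictures are saved under pics/ and viewed, on a budget of 10 in all, crops included, one or two more only if the job needs it, and the job is handed in when it is done.

Besides the shell and the picture viewer there is one more tool, called after "Request:" in YAML: its name, and indented under it one key for each argument. jog_arm: Moves the arm, as the interface text tells. Its arguments: {"type":"object","properties":{"commands":{"type":"array"},"grip_force":{"type":"number"}},"required":["commands"]}

```bash
mkdir -p pics
cat > h.py <<'E'
import numpy as np, cv2
from plant import manip
def snap(n,f):
    c=manip.calibration(n); im=manip.camera(n); cv2.imwrite('pics/'+f,cv2.cvtColor(im,cv2.COLOR_RGB2BGR)); np.savez('pics/'+f+'.npz',im=im,**{k:c[k] for k in('fx','fy','cx','cy','extrinsics')})
    return im
def ray(f,u,v,fish=False):
    c=np.load('pics/'+f+'.npz'); x=(u-c['cx'])/c['fx'];y=(v-c['cy'])/c['fy']
    if fish:
        r=np.hypot(x,y); d=np.array([x/r*np.sin(r),-y/r*np.sin(r),-np.cos(r)]) if r>0 else np.array([0,0,-1.])
    else: d=np.array([x,-y,-1.])
    E=c['extrinsics']; return E[:3,3],E[:3,:3]@d
def at(f,u,v,z,fish=False):
    o,d=ray(f,u,v,fish); return np.round(o+d*(z-o[2])/d[2],4)
E
python3 - <<'E'
from h import *
a=snap('top','t1.png');b=snap('side','s1.png')
print(manip.calibration('top'));print(manip.get_obs())
cv2.imwrite('pics/t1b.png',cv2.resize(cv2.imread('pics/t1.png'),(800,600),interpolation=cv2.INTER_CUBIC))
E
```

```text
{'fx': 382.2620014297246, 'fy': 382.2620014297246, 'cx': 280.352193675202, 'cy': 205.39908593178225, 'extrinsics': array([[ 0.02273563,  0.98726849, -0.15742944,  0.31069915],
       [-0.99956711,  0.02538925,  0.01486521,  0.0165628 ],
       [ 0.01867297,  0.15702332,  0.98741835,  1.09839743],
       [ 0.        ,  0.        ,  0.        ,  1.        ]])}
{'time_s': 0.1, 'joints': array([ 6.33510439e+01,  1.03980750e+01,  9.21260303e+01, -1.70807143e-03,
        7.75664251e+01, -1.18218276e+01]), 'qd': array([-0.04795824, -0.02652524, -0.08098859, -0.05429734, -0.04569592,
       -0.00547093]), 'joint_torque': array([ 6.25872235e-04, -4.34820592e+01, -3.42690361e+01,  7.02156569e-02,
        3.40519601e-02, -5.74532874e-05]), 'position': array([0.14693237, 0.55541167, 0.23789505]), 'ee_rot': array([-1.79911048e+02, -1.69148023e-02,  1.65173227e+02]), 'force': array([-0.55349646, -0.17177147,  0.23611473]), 'wrist_torque': array([-0.00878214, -0.04444892,  0.00594552]), 'width': 0.0884197558802901}
```

View pics/t1b.png

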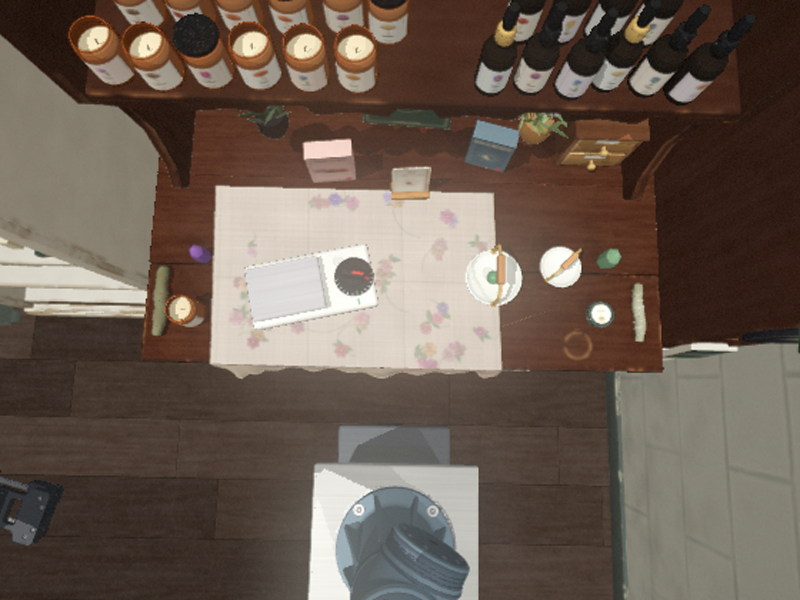

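View pics/s1.png

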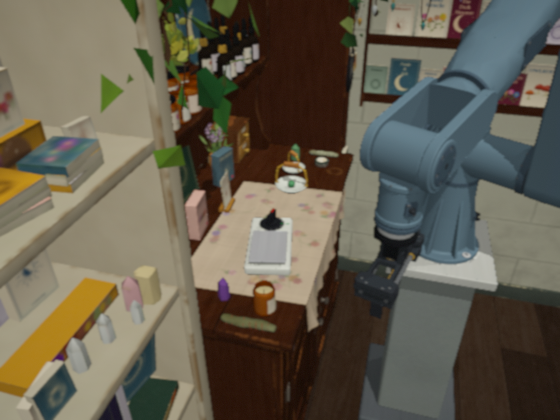

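Top view (800-px picture) candidates:
- **Dish:** the larger one with the green ball is at (493,277). The empty small dish at (561,267) is a lookalike.
- **Scale:** at (312,286), with its dial at (354,276) on the right end.
- **Bystanders:** amethyst (200,254), jar (184,310), jade (609,258), tin (600,314).

Next is a close crop of the dish and scale.

Run:
```python
from h import *
im=cv2.imread('pics/t1.png')
a=cv2.resize(im[165:235,165:270],(600,400),interpolation=cv2.INTER_CUBIC)
b=cv2.resize(im[165:235,320:425],(600,400),interpolation=cv2.INTER_CUBIC)
cv2.imwrite('pics/c1.png',cv2.resize(np.vstack([a,b]),(800,600*1) if 0 else (450,600)))
# corrected simple: save side a/b unscaled
cv2.imwrite('pics/c1.png',np.vstack([cv2.resize(im[165:235,165:270],(450,300),interpolation=cv2.INTER_CUBIC),cv2.resize(im[165:235,320:425],(450,300),interpolation=cv2.INTER_CUBIC)]))
```

```text
(no output)
```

View pics/c1.png

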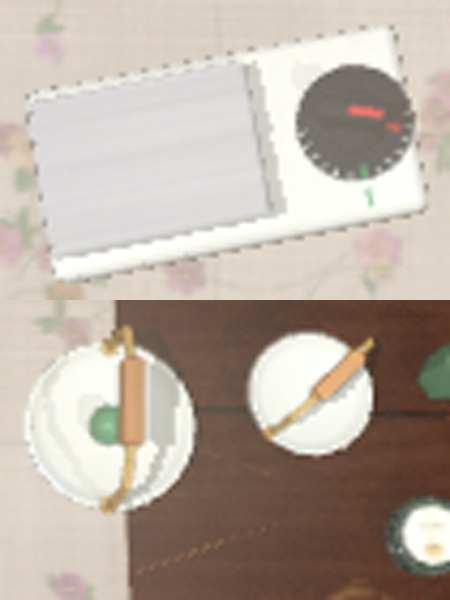

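Run:
```python
from h import *
k=105/450
S=lambda u,v,z:at('t1.png',165+u*k-.4,165+v*k-.4,z)[:2]
D=lambda u,v,z:at('t1.png',320+u*k-.4,165+v*k-.4,z)[:2]
d=[S(*p,.036) for p in[(22,97),(390,27),(428,207),(55,280)]];print('deck',d,np.mean(d,0))
p=[S(*p,.055) for p in[(30,97),(243,63),(272,213),(57,257)]];print('plat',p,np.mean(p,0))
e=(d[0]+d[3]-d[1]-d[2]);print('yaw of +y',np.degrees(np.arctan2(e[1],e[0]))-90)
print('dial',S(355,123,.04),'pointer',S(349,108,.08),S(383,114,.08),S(395,127,.046),'green',S(365,172,.04))
print('dish',D(110,125,.022),'h',D(133,58,.107),D(132,145,.107),'ball',D(107,125,.022))
for n,uv in dict(am=(200,254),jar=(184,310),jade=(609,258),tin=(600,314),small=(561,267)).items(): print(n,at('t1.png',uv[0]*.7,uv[1]*.7,.03))
```

```text
deck [array([0.5239, 0.3137]), array([0.5779, 0.0734]), array([0.4576, 0.0446]), array([0.4039, 0.2843])] [0.490825 0.179   ]
plat [array([0.5203, 0.3032]), array([0.5464, 0.167 ]), array([0.4486, 0.1439]), array([0.4169, 0.2792])] [0.48305  0.223325]
yaw of +y 12.646294590716153
dial [0.5115 0.094 ] pointer [0.5135 0.0952] [0.5102 0.0736] [0.5084 0.0674] green [0.4791 0.0863]
dish [ 0.521  -0.1855] h [ 0.5472 -0.184 ] [ 0.4922 -0.1831] ball [ 0.5209 -0.1834]
am [0.5502 0.4013 0.03  ]
jar [0.4373 0.4234 0.03  ]
jade [ 0.5642 -0.4183  0.03  ]
tin [ 0.4499 -0.396   0.03  ]
small [ 0.543  -0.3205  0.03  ]
```

Request:
jog_arm:
  commands: [0.05,0.03,-0.036,0,0,0,-6,0.05,0.06,-0.074,0,0,0,-12,0.05,0.085,-0.11,0,0,0,-18,0.05,0.11,-0.144,0,0,0,-24,0.05,0.14,-0.18,0,0,0,-30,0.05,0.165,-0.215,0,0,0,-36,0.05,0.19,-0.25,0,0,0,-42,0.05,0.22,-0.285,0,0,0,-48,0.05,0.245,-0.315,0,0,0,-54,0.05,0.27,-0.345,0,0,0,-60]

```text
time_s: 0.93
position: [0.4039, 0.2256, 0.2386]
ee_rot: [180.0, -0.0, 104.9]
force: [0.3, -0.1, -0.1]
width: 0.0498
```

Request:
jog_arm:
  commands: [0.05,0.025,-0.03,-0.01,0,0,-6,0.05,0.05,-0.06,-0.02,0,0,-12,0.05,0.07,-0.09,-0.03,0,0,-18,0.05,0.09,-0.112,-0.04,0,0,-20,0.05,0.095,-0.118,-0.05,0,0,-21,0.05,0.095,-0.118,-0.05,0,0,-21,0.05,0.095,-0.118,-0.05,0,0,-21,0.05,0.095,-0.118,-0.05,0,0,-21,0.05,0.095,-0.118,-0.05,0,0,-21,0.05,0.095,-0.118,-0.05,0,0,-21]

```text
time_s: 1.77
position: [0.4981, 0.1107, 0.1895]
ee_rot: [179.9, -0.0, 84.3]
force: [-0.3, 0.2, -1.0]
width: 0.0504
```

Run:
```python
from h import *
snap('wrist','w1.png');c=manip.calibration('wrist');print(c);o=manip.get_obs();print(o['time_s'],o['position'],o['ee_rot'],o['joints'])
cv2.imwrite('pics/w1b.png',cv2.resize(cv2.imread('pics/w1.png'),(800,600),interpolation=cv2.INTER_CUBIC))
```

```text
{'fx': 325.19226210127806, 'fy': 325.19226210127806, 'cx': 280.26876758678316, 'cy': 213.3877527246984, 'extrinsics': array([[ 0.99501691,  0.0965731 ,  0.02479879,  0.50447541],
       [-0.09969174,  0.9593589 ,  0.26399255,  0.17837784],
       [ 0.00170364, -0.26514929,  0.96420587,  0.33486806],
       [ 0.        ,  0.        ,  0.        ,  1.        ]])}
1.8167 [0.49812816 0.11055429 0.18943066] [ 1.79934561e+02 -1.32271406e-02  8.42890170e+01] [-8.39578138e-01  4.95475338e+00  1.04134162e+02  8.06907879e-03
  7.08447596e+01  4.86876916e+00]
```

View pics/w1b.png

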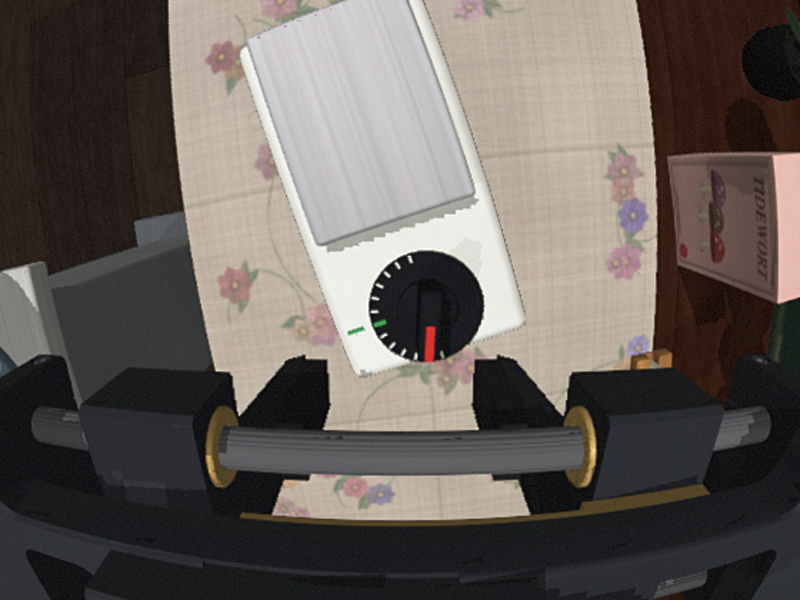

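Wrist view (800-px): the dial's centre is near (427,306). The red pointer faces down the picture at (430,343), and the green zero mark is at (355,330)–(379,324).

Run:
```python
from h import *
W=lambda u,v,z:at('w1.png',u*.7-.15,v*.7-.15,z,True)[:2]
print('dial L R',W(370,306,.04),W(484,305,.04),'T B',W(427,250,.04),W(427,362,.04))
print('bar ends',W(431,282,.08),W(430,358,.08))
g=[W(348,332,.036),W(362,328,.036),W(379,324,.04)];print('green',g)
p=[W(247,50,.055),W(318,245,.055),W(474,195,.055),W(410,-2,.055)];print('plat',p)
for a,b in((p[1],p[0]),(p[1],p[2])):
  e=b-a;print(np.degrees(np.arctan2(e[1],e[0])),np.linalg.norm(e))
y=np.radians(102.7);n=np.array([np.cos(y),np.sin(y)]); m=(p[1]+p[2])/2;print('mid edge',m,'knob',m-.065*n,'plat c',m+.072*n)
```

```text
dial L R [0.4767 0.0992] [0.5521 0.0923] T B [0.5173 0.1325] [0.5108 0.0557]
bar ends [0.5162 0.1204] [0.5119 0.0747]
green [array([0.4591, 0.0813]), array([0.469 , 0.0832]), array([0.4812, 0.0862])]
plat [array([0.419 , 0.2741]), array([0.4506, 0.1449]), array([0.548 , 0.1659]), array([0.522 , 0.2933])]
103.74370738367908 0.1330082704195495
12.167049484410791 0.09963814530590184
mid edge [0.4993 0.1554] knob [0.51359    0.09199025] plat c [0.48347107 0.22563849]
```

Request:
jog_arm:
  commands: [0.05,0.008,-0.008,-0.01,0,0,0,0.05,0.0157,-0.016,-0.03,0,0,0,0.05,0.0157,-0.016,-0.05,0,0,0,0.05,0.0157,-0.016,-0.07,0,0,0,0.05,0.0157,-0.016,-0.09,0,0,0,0.05,0.0157,-0.016,-0.11,0,0,0,0.05,0.0157,-0.016,-0.125,0,0,0,0.05,0.0157,-0.016,-0.134,0,0,0,0.05,0.0157,-0.016,-0.138,0,0,0,0.05,0.0157,-0.016,-0.138,0,0,0]

```text
time_s: 2.65
position: [0.5137, 0.0938, 0.0504]
ee_rot: [-179.9, 0.0, 84.2]
force: [-0.0, 1.2, -0.5]
width: 0.0502
```

Request:
jog_arm:
  commands: [0.0,0,0,0,0,0,0,0.0,0,0,0,0,0,0,0.0,0,0,0,0,0,0,0.0,0,0,0,0,0,0,0.0,0,0,0,0,0,0,0.0,0,0,0,0,0,0,0.0,0,0,0,0,0,0,0.0,0,0,0,0,0,0,0.0,0,0,0,0,0,0,0.0,0,0,0,0,0,0]
  grip_force: 12

```text
time_s: 3.48
position: [0.5138, 0.0934, 0.0511]
ee_rot: [-180.0, 0.0, 84.2]
force: [-3.2, -0.6, 5.2]
width: 0.014
```

Request:
jog_arm:
  commands: [0.0,0,0,0,0,0,-4,0.0,0,0,0,0,0,-8,0.0,0,0,0,0,0,-12,0.0,0,0,0,0,0,-16,0.0,0,0,0,0,0,-20,0.0,0,0,0,0,0,-24,0.0,0,0,0,0,0,-28,0.0,0,0,0,0,0,-32,0.0,0,0,0,0,0,-36,0.0,0,0,0,0,0,-40]

```text
time_s: 4.32
position: [0.514, 0.0934, 0.0511]
ee_rot: [180.0, 0.0, 44.0]
force: [-2.7, -0.1, 4.5]
width: 0.0142
```

Request:
jog_arm:
  commands: [0.0,0,0,0,0,0,-4,0.0,0,0,0,0,0,-8,0.0,0,0,0,0,0,-12,0.0,0,0,0,0,0,-16,0.0,0,0,0,0,0,-20,0.0,0,0,0,0,0,-24,0.0,0,0,0,0,0,-28,0.0,0,0,0,0,0,-31.4,0.0,0,0,0,0,0,-31.4,0.0,0,0,0,0,0,-31.4]

```text
time_s: 5.15
position: [0.5141, 0.0932, 0.0511]
ee_rot: [180.0, 0.0, 12.9]
force: [-2.6, -1.2, 6.0]
width: 0.014
```

Request:
jog_arm:
  commands: [0.04,0,0,0,0,0,0,0.04,0,0,0,0,0,0,0.04,0,0,0,0,0,0,0.04,0,0,0,0,0,0,0.04,0,0,0.01,0,0,0,0.04,0,0,0.03,0,0,0,0.04,0,0,0.06,0,0,0,0.04,0,0,0.09,0,0,0,0.04,0,0,0.115,0,0,0,0.04,0,0,0.13,0,0,0]

```text
time_s: 5.98
position: [0.5155, 0.0935, 0.1848]
ee_rot: [179.9, -0.3, 12.8]
force: [0.0, 0.5, 0.4]
width: 0.04
```

Request:
jog_arm:
  commands: [0.04,-0.02,-0.03,0,0,0,0,0.04,-0.04,-0.06,0,0,0,0,0.04,-0.05,-0.09,0,0,0,0,0.05,-0.05,-0.11,0,0,0,0,0.05,-0.05,-0.12,0,0,0,0,0.05,-0.05,-0.12,0,0,0,0,0.05,-0.05,-0.12,0,0,0,0,0.05,-0.05,-0.12,0,0,0,0,0.05,-0.05,-0.12,0,0,0,0,0.05,-0.05,-0.12,0,0,0,0]

```text
time_s: 6.82
position: [0.4641, -0.0255, 0.1806]
ee_rot: [-180.0, 0.0, 12.9]
force: [0.0, -1.0, -1.3]
width: 0.0499
```

Run:
```python
from h import *
snap('wrist','w2.png');o=manip.get_obs();print(o['time_s'],o['position'],o['ee_rot'],o['joints'])
cv2.imwrite('pics/w2b.png',cv2.resize(cv2.imread('pics/w2.png'),(800,600),interpolation=cv2.INTER_CUBIC))
```

```text
6.8667 [ 0.46409184 -0.02563292  0.18058564] [-1.79983025e+02  1.44311402e-02  1.28547386e+01] [-1.78477117e+01 -3.49056089e-01  1.10755936e+02  7.71001724e-03
  6.96141957e+01  5.92948648e+01]
```

View pics/w2b.png

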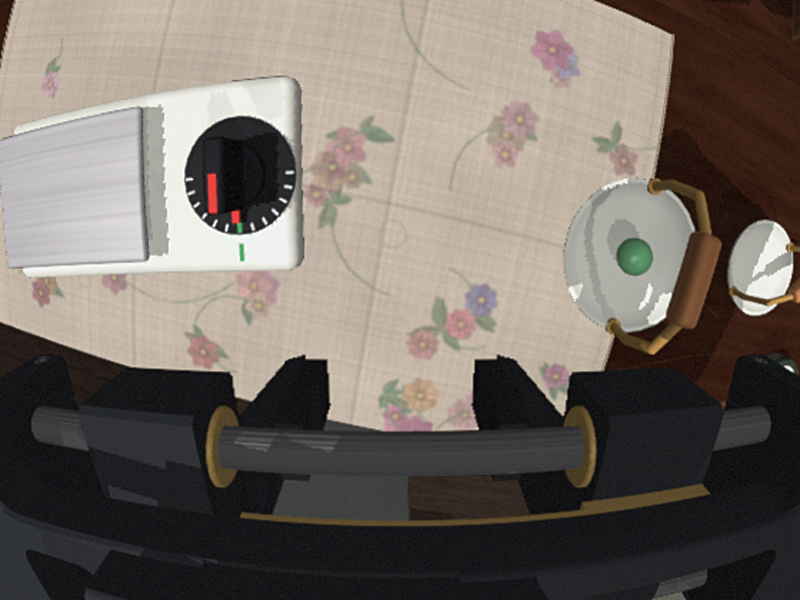

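The pointer now stands close to the green mark (red tip at (236,217), green at (240,228)–(241,252)). The dish handle runs from (708,238) to (688,322). I'll check the zero in a crop.

Run:
```python
from h import *
im=cv2.imread('pics/w2.png')
cv2.imwrite('pics/c2.png',cv2.resize(im[75:195,120:220],(500,600),interpolation=cv2.INTER_CUBIC))
W=lambda u,v,z:at('w2.png',u*.7-.15,v*.7-.15,z,True)[:2]
print('dial',[W(*p,.04) for p in((184,178),(296,176),(240,116),(240,236))])
g=[W(240,228,.04),W(241,246,.036),W(242,260,.036)];print('green',g)
print('red',W(236,217,.046),W(236,217,.04), 'dish h top ends',W(708,236,.107),W(683,322,.107),'ball',W(635,257,.022))
```

```text
dial [array([0.5061, 0.1297]), array([0.5198, 0.0537]), array([0.5513, 0.0982]), array([0.4755, 0.0832])]
green [array([0.4806, 0.0841]), array([0.4683, 0.0827]), array([0.4592, 0.0806])]
red [0.488  0.0859] [0.4871 0.088 ] dish h top ends [ 0.5481 -0.1807] [ 0.4974 -0.1817] ball [ 0.5216 -0.186 ]
```

View pics/c2.png

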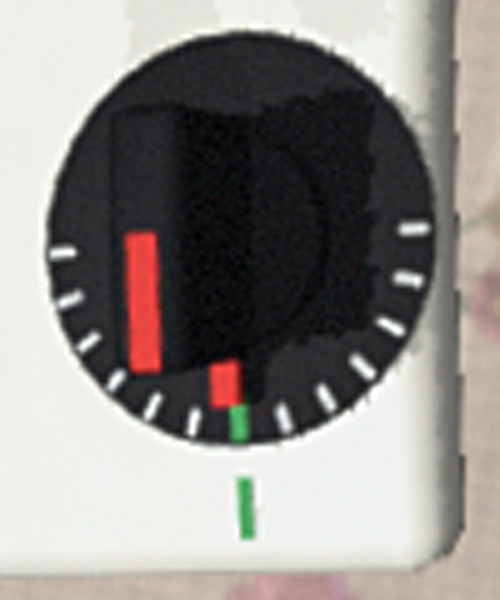

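Run:
```python
from h import *
W=lambda u,v,z:at('w2.png',u/5+120-.4,v/5+75-.4,z,True)[:2]
A=lambda e:np.degrees(np.arctan2(-e[1],-e[0]))
a=W(124,235,.08),W(131,373,.08);b=W(157,232,.08),W(159,370,.08)
for p,q in(a,b): print('strip',A(q-p))
print('strip mid',(a[0]+b[0])/2,(a[1]+b[1])/2)
print('bar far end',W(113,110,.08),W(182,108,.08),A((a[1]+b[1])/2-(W(113,110,.08)+W(182,108,.08))/2))
c=np.array([.5138,.0934])
for z in(.042,.046,.05):
  print(z,'red', A(W(211,362,z)*.5+W(237,362,z)*.5-c),A(W(213,407,z)*.5+W(238,405,z)*.5-c), 'self',A(W(225,407,z)-W(224,362,z)))
for z in (.038,.04): print('green',A(W(238,405,z)-c),A(W(239,440,z)-c))
print('og',A(W(243,478,.036)-c),A(W(248,538,.036)-c))
# ticks: first-left and last-right
for t in((60,252),(414,229),(194,422),(285,418)): print('tick',A(W(*t,.04)-c))
# scale front edge / platform edges
V=lambda u,v,z:at('w2.png',u*.7-.15,v*.7-.15,z,True)[:2]
p=V(144,108,.055),V(148,262,.055),V(8,266,.055);print(A(p[1]-p[0]),A(p[1]-p[2])+90)
# dial ellipse centre
print('plat near edge mid',(p[0]+p[1])/2)
```

```text
strip 13.28486648490217
strip 11.208344318926502
strip mid [0.5145  0.09345] [0.49285 0.08875]
bar far end [0.5333 0.1023] [0.5352 0.0904] 10.402246765104326
0.042 red 11.927586204522173 11.984398245470334 self 11.173838241814765
0.046 red 15.735458106352688 14.743562836470707 self 11.309932474020233
0.05 red 19.404601450186863 17.62548617392645 self 11.449337988500035
green 13.812082719954914 13.4066448595162
green 15.206300953286362 14.556424320074289
og 12.860793059094515 13.124124383050145
tick -76.70142966950569
tick 102.25118042339929
tick -0.0
tick 29.987059972382138
11.543700628927834 191.85348949076177
plat near edge mid [0.49875 0.1515 ]
```

Zero checks agree to about 2° (tolerance 5°). Next, go above the dish.

Request:
jog_arm:
  commands: [0.05,0.003,-0.02,0.005,0,0,-2,0.05,0.006,-0.05,0.01,0,0,-5,0.055,0.01,-0.08,0.01,0,0,-8,0.06,0.012,-0.11,0.01,0,0,-11,0.06,0.014,-0.135,0.01,0,0,-12.9,0.06,0.016,-0.15,0.01,0,0,-12.9,0.06,0.017,-0.157,0.01,0,0,-12.9,0.06,0.017,-0.157,0.01,0,0,-12.9,0.06,0.017,-0.157,0.01,0,0,-12.9,0.06,0.017,-0.157,0.01,0,0,-12.9]

```text
time_s: 7.7
position: [0.4809, -0.1821, 0.1905]
ee_rot: [-180.0, 0.0, -0.0]
force: [0.0, -0.2, 0.5]
width: 0.06
```

Run:
```python
from h import *
snap('wrist','w3.png');o=manip.get_obs();print(o['time_s'],o['position'],o['ee_rot'],o['joints'])
cv2.imwrite('pics/w3b.png',cv2.resize(cv2.imread('pics/w3.png'),(800,600),interpolation=cv2.INTER_CUBIC))
```

```text
7.75 [ 0.48099658 -0.18211482  0.19059389] [-1.79968584e+02  1.73870268e-02 -2.30709624e-02] [-3.39884394e+01  5.46463690e+00  1.03434716e+02  1.72698748e-02
  7.11326199e+01  5.60290471e+01]
```

View pics/w3b.png

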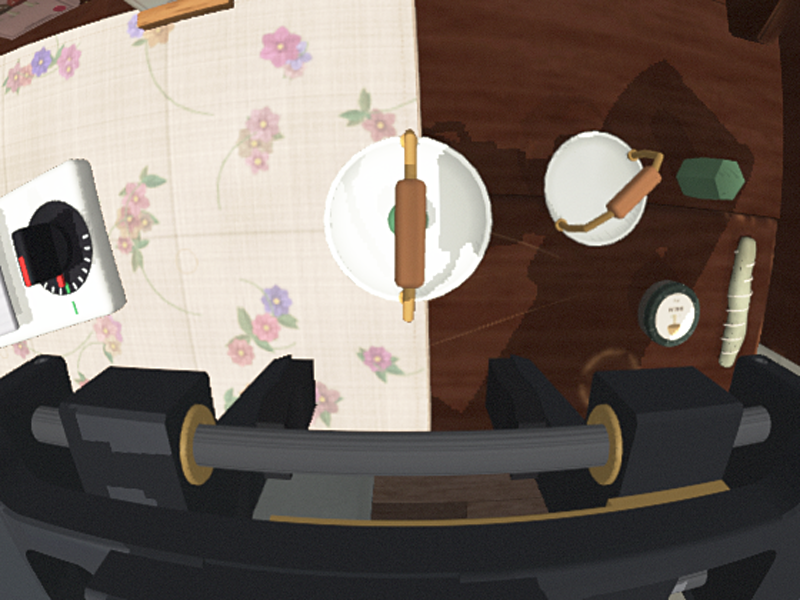

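The handle runs from (411,179) to (410,289), lined up with the fingers. The dish rim centre is near (408,219), with the ball under the handle.

Run:
```python
from h import *
W=lambda u,v,z:at('w3.png',u*.7-.15,v*.7-.15,z,True)[:2]
print(W(411,180,.107),W(410,285,.107),W(397,232,.1),W(425,232,.1),'rim',[W(*p,.022) for p in((324,219),(492,219),(408,136),(408,302))],'fingers mid',W(400,360,.19))
```

```text
[ 0.549 -0.187] [ 0.4963 -0.1867] [ 0.5225 -0.1801] [ 0.5225 -0.1944] rim [array([ 0.5232, -0.1298]), array([ 0.5233, -0.2442]), array([ 0.5788, -0.1868]), array([ 0.4646, -0.187 ])] fingers mid [ 0.4894 -0.1818]
```

Request:
jog_arm:
  commands: [0.05,0.015,-0.002,0,0,0,0,0.05,0.03,-0.004,0,0,0,0,0.05,0.0412,-0.005,-0.01,0,0,0,0.05,0.0412,-0.005,-0.03,0,0,0,0.05,0.0412,-0.005,-0.05,0,0,0,0.05,0.0412,-0.005,-0.07,0,0,0,0.05,0.0412,-0.005,-0.09,0,0,0,0.05,0.0412,-0.005,-0.105,0,0,0,0.05,0.0412,-0.005,-0.112,0,0,0,0.05,0.0412,-0.005,-0.112,0,0,0]

```text
time_s: 8.58
position: [0.5212, -0.1869, 0.0771]
ee_rot: [-179.9, 0.2, -0.1]
force: [-0.1, 0.4, 0.5]
width: 0.0501
```

Request:
jog_arm:
  commands: [0.045,0,0,0,0,0,0,0.04,0,0,0,0,0,0,0.035,0,0,0,0,0,0,0.03,0,0,0,0,0,0,0.026,0,0,0,0,0,0,0.022,0,0,0,0,0,0,0.02,0,0,0,0,0,0,0.018,0,0,0,0,0,0,0.0165,0,0,0,0,0,0,0.015,0,0,0,0,0,0]
  grip_force: 15

```text
time_s: 9.42
position: [0.5222, -0.1882, 0.0787]
ee_rot: [-180.0, 0.0, -0.1]
force: [-0.9, 1.8, 1.4]
width: 0.0154
```

Request:
jog_arm:
  commands: [0.0,0,0,0,0,0,0,0.0,0,0,0,0,0,0,0.0,0,0,0,0,0,0,0.0,0,0,0,0,0,0,0.0,0,0,0,0,0,0,0.0,0,0,0,0,0,0,0.0,0,0,0,0,0,0,0.0,0,0,0,0,0,0,0.0,0,0,0,0,0,0,0.0,0,0,0,0,0,0]
  grip_force: 25

```text
time_s: 10.25
position: [0.5223, -0.1885, 0.0788]
ee_rot: [-180.0, -0.0, -0.1]
force: [-0.7, 3.5, 3.3]
width: 0.0154
```

Request:
jog_arm:
  commands: [0.0,0,0,0.001,0,0,0,0.0,0,0,0.003,0,0,0,0.0,0,0,0.006,0,0,0,0.0,0,0,0.01,0,0,0,0.0,0,0,0.015,0,0,0,0.0,0,0,0.021,0,0,0,0.0,0,0,0.027,0,0,0,0.0,0,0,0.033,0,0,0,0.0,0,0,0.039,0,0,0,0.0,0,0,0.045,0,0,0]

```text
time_s: 11.08
position: [0.5224, -0.1886, 0.1246]
ee_rot: [180.0, -0.0, -0.1]
force: [0.6, -0.4, -5.2]
width: 0.0156
```

Request:
jog_arm:
  commands: [0.0,0,0,0.006,0,0,0,0.0,0,0,0.012,0,0,0,0.0,0,0,0.019,0,0,0,0.0,0,0,0.026,0,0,0,0.0,0,0,0.033,0,0,0,0.0,0,0,0.04,0,0,0,0.0,0,0,0.047,0,0,0,0.0,0,0,0.053,0,0,0,0.0,0,0,0.058,0,0,0,0.0,0,0,0.061,0,0,0]

```text
time_s: 11.92
position: [0.5225, -0.1887, 0.1856]
ee_rot: [180.0, -0.0, -0.1]
force: [0.3, 0.3, -3.3]
width: 0.0157
```

Run:
```python
from h import *
snap('wrist','w4.png');snap('side','s4.png');o=manip.get_obs();print(o['time_s'],o['position'],o['ee_rot'],o['force'],o['wrist_torque'],o['width'])
a=cv2.imread('pics/w4.png')[60:330,150:420]; b=cv2.imread('pics/s4.png')[130:250,240:360]
cv2.imwrite('pics/w4b.png',np.hstack([cv2.resize(a,(400,400)),cv2.resize(b,(400,400),interpolation=cv2.INTER_CUBIC)]))
```

```text
12.0167 [ 0.52255374 -0.18868782  0.18537158] [ 1.79968587e+02 -5.37400524e-02 -1.27030630e-01] [ 0.5049     -0.416837   -3.64810919] [-0.05158776  0.10061151  0.05116372] 0.015677485933697013
```

View pics/w4b.png

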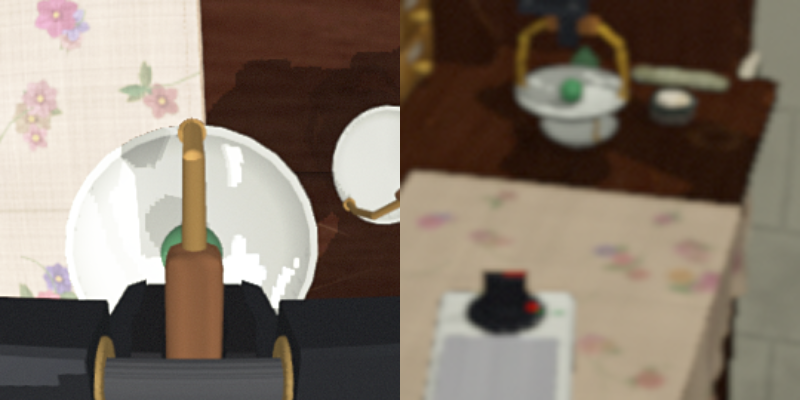

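The dish is lifted and level, with the ball in the middle at (190,240). Now carry and turn it gently.

Request:
jog_arm:
  commands: [0,0,0.001,0,0,0,0.5,0,-0.0003,0.003,0,0,0,1.2,0,-0.0006,0.006,0,0,0,2,0,-0.001,0.01,0,0,0,3,0,-0.0014,0.015,0,0,0,4.2,0,-0.002,0.021,0,0,0,5.5,0,-0.0026,0.028,0,0,0,7,0,-0.0034,0.036,0,0,0,8.8,0,-0.0042,0.045,0,0,0,10.6,0,-0.0052,0.055,0,0,0,12.6]

```text
time_s: 12.85
position: [0.5169, -0.1325, 0.1848]
ee_rot: [180.0, -0.0, 12.7]
force: [0.2, -0.1, -4.1]
width: 0.0152
```

Request:
jog_arm:
  commands: [0,-0.0009,0.01,0,0,0,2.4,0,-0.0019,0.02,0,0,0,4.8,0,-0.0028,0.03,0,0,0,7.2,0,-0.0038,0.04,0,0,0,9.6,0,-0.0047,0.05,0,0,0,12,0,-0.0056,0.06,0,0,0,14.4,0,-0.0066,0.07,0,0,0,16.8,0,-0.0075,0.08,0,0,0,19.2,0,-0.0085,0.09,0,0,0,21.6,0,-0.0094,0.1,0,0,0,24]

```text
time_s: 13.68
position: [0.5075, -0.0325, 0.1847]
ee_rot: [-180.0, -0.0, 36.7]
force: [-0.6, 0.6, -3.8]
width: 0.0155
```

Request:
jog_arm:
  commands: [0,-0.0009,0.01,0,0,0,2.4,0,-0.0019,0.02,0,0,0,4.8,0,-0.0028,0.03,0,0,0,7.2,0,-0.0038,0.04,0,0,0,9.6,0,-0.0047,0.05,0,0,0,12,0,-0.0056,0.06,0,0,0,14.4,0,-0.0066,0.07,0,0,0,16.8,0,-0.0075,0.08,0,0,0,19.2,0,-0.0085,0.09,0,0,0,21.6,0,-0.0094,0.1,0,0,0,24]

```text
time_s: 14.52
position: [0.4981, 0.0675, 0.1847]
ee_rot: [-180.0, 0.0, 60.7]
force: [0.9, -0.1, -2.9]
width: 0.0157
```

Request:
jog_arm:
  commands: [0,-0.0009,0.01,0,0,0,2.4,0,-0.0019,0.02,0,0,0,4.8,0,-0.0028,0.03,0,0,0,7.2,0,-0.0038,0.04,0,0,0,9.6,0,-0.0047,0.05,0,0,0,12,0,-0.0056,0.06,0,0,0,14.4,0,-0.0066,0.07,0,0,0,16.8,0,-0.0075,0.08,0,0,0,19.2,0,-0.0085,0.09,0,0,0,21.6,0,-0.0094,0.1,0,0,0,24]

```text
time_s: 15.35
position: [0.4887, 0.1675, 0.1847]
ee_rot: [-180.0, 0.0, 84.7]
force: [0.1, 0.6, -3.0]
width: 0.0156
```

Request:
jog_arm:
  commands: [0,-0.001,0.01,0,0,0,2.4,0,-0.0018,0.019,0,0,0,4.8,0,-0.0026,0.027,0,0,0,7.1,0,-0.0032,0.034,0,0,0,9.3,0,-0.0038,0.04,0,0,0,11.4,0,-0.0044,0.046,0,0,0,13.4,0,-0.0048,0.051,0,0,0,15.2,0,-0.0052,0.055,0,0,0,16.7,0,-0.0054,0.057,0,0,0,17.7,0,-0.0055,0.058,0,0,0,18.2]

```text
time_s: 16.18
position: [0.4833, 0.2247, 0.1847]
ee_rot: [-180.0, 0.0, 102.8]
force: [0.2, 0.3, -3.0]
width: 0.0156
```

Request:
jog_arm:
  commands: [0,0,0,0,0,0,0,0,0,0,0,0,0,0,0,0,0,0,0,0,0,0,0,0,0,0,0,0,0,0,0,0,0,0,0,0,0,0,0,0,0,0,0,0,0,0,0,0,0,0,0,0,0,0,0,0,0,0,0,0,0,0,0,0,0,0,0,0,0,0]

```text
time_s: 17.02
position: [0.4833, 0.2245, 0.1847]
ee_rot: [-180.0, 0.0, 102.7]
force: [0.2, -0.1, -3.3]
width: 0.0157
```

Run:
```python
from h import *
snap('top','t5.png');snap('wrist','w5.png');o=manip.get_obs();print(o['time_s'],o['position'],o['ee_rot'],o['force'],o['wrist_torque'],o['width'])
a=cv2.imread('pics/w5.png'); b=cv2.imread('pics/t5.png')[150:240,150:280]
cv2.imwrite('pics/w5b.png',np.hstack([cv2.resize(a,(460,345)),cv2.resize(b,(340,235),interpolation=cv2.INTER_CUBIC)]) if 0 else np.vstack([cv2.resize(a[0:280,60:500],(550,350)),cv2.resize(b,(550,250),interpolation=cv2.INTER_CUBIC)]))
```

```text
17.1167 [0.48336169 0.22449369 0.184723  ] [1.79997820e+02 3.62837316e-03 1.02674243e+02] [ 0.5273203   0.25672838 -2.84600662] [-0.0613914   0.00939758  0.00780434] 0.015615311555857209
```

View pics/w5b.png

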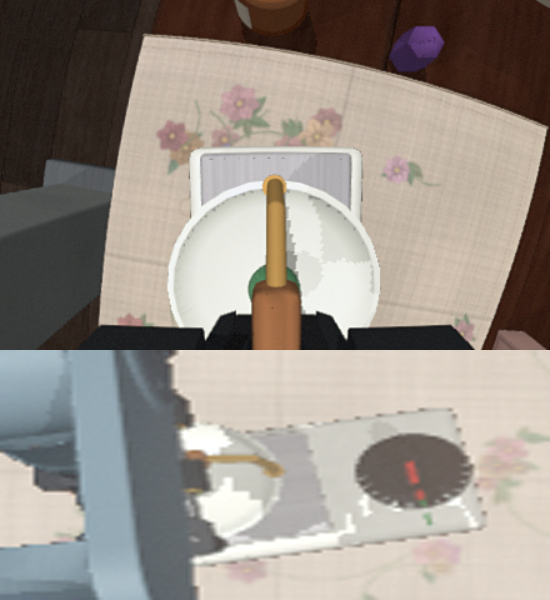

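The pointer is at the green mark. The dish is centred over the platform with its handle along the long side, the ball is in the middle, and the jar and amethyst have not moved. I'm handing in.

```bash
python3 -c "
from plant import manip
print(manip.sign_off())"
```

```text
the job is handed in; nothing more can be done
None
```

The job is handed in at about 17 s of the 58 s allowed; hand-in gave no verdict. I turned the tare knob about 71° to zero and let go. Then I lifted the larger dish with the ball in it, carried it over the platform and turned it about 103°.

**Pointer:** it measured within about 2° of the green mark (5° allowed). The readings of the scale's own angle spread from 11.5° to 13.7°. The final top view still shows red and green in line.

**Dish:** it hangs level and still, held with about 25 N of grip. From the gripper position, its underside is about 5 cm above the platform. It is within a few millimetres of the platform's centre, and the handle is within about 1–2° of the long side.

**Ball:** it showed in the middle of the dish in both the lift and final pictures.

**Bystanders:** the jar and the amethyst looked in place at the end. I did not look at the jade crystal and the tin again after lifting the dish, but the arm never went near them.

No check failed.

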